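# Move a rosewood rod from its cradle to the vees of the sawing jig

## Robot

A 7-joint arm with a two-finger parallel gripper is mounted at the origin on a cart in front of the work surface, level with it; the furniture and walls round the work are solid. World frame = base frame: x ahead of the robot, y to its left, z up, the work surface at z = 0. Lengths are in m, angles in rad, forces in N, time in s.
With the tool pointing down it reaches from about 0.425 to 0.95 m from the base axis. Payload 4.7 kg.
Tool frame: the origin (TCP) lies on the centre line of the jaws, within the pads' length; the fingertips stand robot.nose_length ahead of it and the grasp point (between the pads) lies 8 mm behind it (robot.nose_length is the distance from the TCP to the fingertips, in m); z points along the fingers, x is the direction in which the jaws open and shut, and the axes are right-handed (so a half turn about z gives the same grasp; the last joint's range is limited). The gripper opens to 85 mm and grips with 20 to 120 N. Pads are 22 mm wide; open, the fingers measure 114 mm over their backs; the gripper's body (76 mm by 85 mm) begins 54 mm behind the grasp point. The pads swing forward as they close: fully open they stand 13 mm farther back than shut.
Start: joints at [-1.333, 0.469, -0.049, 1.532, 0.024, 1.141, -0.082], TCP at [0.178, 0.651, 0.242] pointing down, gripper open.
Joint ranges: [-2.59, 2.59], [-0.33, 1.99], [-1.39, 1.29], [0.1, 2.45], [-1.04, 4.18], [0.21, 1.99], [-2.66, 2.66]. Speed limits (rad/s): [2.57, 2.57, 3.14, 3.14, 3.14, 3.14, 3.14].

## Interface

Orientations are given as [roll, pitch, yaw] about the fixed x, y, z axes, in that order (R = Rz(yaw) Ry(pitch) Rx(roll)).
In Python, from plant import robot gives the robot as it stands. Calls block until the motion is done:
- robot.goto(position, orientation): joint-space move of the TCP to a pose.
- robot.move_straight(position, vel=0.15, attitude=None, contact_N=None): straight line of the TCP; attitude=None keeps the orientation; vel is the mean speed in m/s. With contact_N (N) it stops when the force on the tool has changed by that much, and returns True; else False.
- robot.move_joints(angles): joint-space move.
- robot.grip(opening, strength=None): opening from 0.0 (shut) to 1.0 (fully open); strength is the grip in N (None keeps the last); returns when the fingers have stopped.
- robot.sleep(seconds).
- robot.inverse_kinematics(position, orientation): joint angles nearest the present ones, or None.
- robot.sense(): the state.
- robot.grab_frame(name): name is "side" or "top" or "wrist"; returns a dict with "image" (480x640x3 uint8, red, green, blue), "range_z" (480x640 float32, m along the optical axis (not along the pixel's ray), 0 where there is no reading), "fx", "fy", "cx", "cy" (pixels), "R" (3x3) and "t" (3): a world point X has camera coordinates R X + t. Camera axes: x right, y down, z forward; pixel columns grow to the right and rows downward; lengths in m; the calibration is good to about 2 mm. The wrist camera is an equidistant fisheye: a pixel r from the principal point sees the ray r / f radians off the axis. A picture is of the moment at which its call begins.
A pose or a line that the arm cannot do raises robot.IKError and nothing moves.
- robot.close_job(): hands the job in, once; it reports no verdict.
The state is a dict: "t": time; "joint_pos": joint angles; "joint_velocities": joint speeds; "effort": joint torques, N m; "tcp_pos": TCP position; "tcp_rot": TCP orientation; "wrist_force": force on the tool from outside, world axes, zero at the start; "torque": the same for the moment, N m; "opening": opening from 0.0 (shut) to 1.0 (fully open).
Only numpy, scipy, OpenCV 4.12 (cv2) and the standard library are available. Lean on these libraries where they do the work, as an engineer would, in place of code of your own. Each camera call takes 0.05 s, during which the arm holds its last target. There are 200 camera calls.

## Task

Take the dark rosewood rod out of the two-rod cradle and lay it, without dropping it, in the two vees of the sawing jig; then slide it along until its end is up against the brass stop, ready to be sawn to length. Neither rod may roll off onto the bench; leave the pale rod lying in its saddles, and the cork block, wax and rosin where they are.

Things in the scene. Friction and masses are not known exactly. Their poses are not given: they have to be found in the camera images.
- cradle: Low brown wooden cradle with cork-lined saddles, screwed down; origin at the centre of its underside. Base board 150 x 145 x 36 mm (x, y, z). Two rods lie along its x axis at y = +42.5 and -42.5 mm (which is where varies), centre lines 85.5 mm above the bench. They can roll out if bumped sideways.
- cradle_middle (a point): Cradle centre, 85.5 mm above the bench, between the two rods; axes as the cradle's. Each rod rests in two shallow saddles (sides sloping 30 degrees, 31 mm across, 9 mm deep, 18 mm wide along x) centred at x = -52 and +52 mm; over the 86 mm between them the rod is free underneath, down to the base board (top 36 mm above the bench).
- rosewood_rod_center (a point): Centre of the rosewood rod (the one to move): very dark red-brown, round, 20 mm diameter, 180 mm long, 40 to 90 g, both ends alike. Its x axis is the rod's axis; it may have turned about that axis.
- rosewood_rod: The same rosewood rod; its origin is the rod's centre.
- spruce_rod_center (a point): Centre of the other rod: pale spruce, same size. Its x axis is the rod's axis. It stays in the cradle.
- jig: Pale wooden sawing jig, screwed down; origin on the underside midway between its vees. A beam 60 mm high, x = -100 to +112 mm, 70 mm wide, with two 90-degree vees along x, 18 mm wide, centred at x = -50 and +50 mm: bottoms 86 mm, rims 99 mm above the bench, 25 mm across at the rims. The 82 mm between them are free down to the beam's top.
- jig_stop (a point): Middle of the stop face, 100 mm above the bench, at x = +90 mm of the jig: an upright brass plate across the +x end, 36 mm wide, 8 mm thick, top 126 mm above the bench. Axes as the jig's.
- jig_saw_end (a point): At x = -90 mm of the jig, 100 mm above the bench: where the rod's free end is when its other end touches the stop. A notched dark saw block, top 78 mm above the bench, 50 mm wide, lies below from x = -64 to -96 mm. A rod in the vees slides along when its free end is pushed towards +x with about 1 N.
- jig_seat (a point): Where the rod's centre is when the rod lies in both vees with its end against the stop: on the jig's x = 0, y = 0, 100 mm above the bench. Axes as the jig's: x along the vees towards the stop, z up.
- cork_block: Loose cork sanding block, 45 x 70 x 30 mm, origin at the centre of its underside. Leave alone.
- beeswax: Loose yellow block of beeswax, 30 x 50 x 22 mm, origin at the centre of its underside. Leave alone.
- rosin: Loose round brown cake of rosin, 43 mm across, 16 mm high, origin at the centre of its underside. Leave alone.
Not all that is in view belongs to the job. There is more than one size of the part that bears spruce_rod_center; the job needs the larger.

How it is judged:
At the end, for the whole second after the job is handed in: The rosewood rod lies at rest in both vees of the jig (centre within 4 mm of the seat across and in height, axis within 0.06 rad of the vees), its end within 4 mm of the brass stop; the pale rod still lies in its place in the cradle (moved less than 20 mm) (x of rosewood_rod_center in the frame of jig_seat between -0.004 and 0.004 m and y of rosewood_rod_center in the frame of jig_seat between -0.004 and 0.004 m and z of rosewood_rod_center in the frame of jig_seat between -0.004 and 0.004 m and angle between the x axis of rosewood_rod_center and the x axis of jig_seat, either way round below 0.06 rad and linear speed of rosewood_rod below 0.02 m/s and height (world z) of spruce_rod_center above 0.075 m and distance of spruce_rod_center from where it was at the start of the episode below 0.02 m); the robot touches nothing.
It fails at once if the rosewood rod rolls or falls onto the bench (its centre lower than 30 mm) (height (world z) of rosewood_rod_center below 0.03 m).
It fails at once if the pale rod is knocked out of its place in the cradle (moved more than 20 mm) (distance of spruce_rod_center from where it was at the start of the episode above 0.02 m).
It fails at once if the rosewood rod is dropped: it falls free of the fingers faster than 0.7 m/s (a drop of some 25 mm) (contact force between the fingers and rosewood_rod below 0.05 N and linear speed of rosewood_rod above 0.7 m/s).
It fails at once if the cork block, the wax or the rosin is moved more than 30 mm (distance of any of cork_block, beeswax, rosin from where it was at the start of the episode above 0.03 m).
It also fails if it takes over 45 s, if anything falls off the work surface, if the arm or the gripper's body presses on something with over 40 N, if the wrist force passes 120 N, or if a joint passes its speed limit or range.

## Working session

There is one attempt and no reset: what is moved stays moved. The work goes in short steps, each a Python script; the robot and the scene stay as the last script left them, time stands still between calls to the robot, and variables do not carry over. Pictures are saved under pics/ and viewed, about 8 in all and at most 12, crops included, and the job is handed in when it is done.

```bash
mkdir -p pics; ls
python3 - <<'E'
from plant import robot
import cv2,numpy as np
for n in("top","side"):
    f=robot.grab_frame(n); np.savez(n+".npz",**f)
    cv2.imwrite(f"pics/{n}1.png",f["image"][:,:,::-1])
    print(n,f["fx"],f["cx"],f["cy"],np.round(f["R"],3).tolist(),np.round(f["t"],3))
print(robot.nose_length,robot.sense())
E
```

```text
pics
top 567.4952378496278 312.5988375074188 245.08139774657923 [[0.026, -0.999, 0.027], [-0.986, -0.03, -0.165], [0.166, -0.023, -0.986]] [-0.356  0.566  1.146]
side 518.7054327825174 330.67839206905063 236.02272957118393 [[-1.0, 0.022, -0.005], [0.016, 0.577, -0.817], [-0.015, -0.817, -0.577]] [0.584 0.26  1.049]
0.011 {'t': 0.1, 'joint_pos': array([-1.33290985,  0.46937257, -0.04858165,  1.53354766,  0.02406914,
        1.14101552, -0.08231066]), 'joint_velocities': array([-1.25941456e-03, -7.94007004e-04,  1.16450166e-03, -3.07586375e-03,
       -5.32385571e-04,  1.13549592e-03,  3.10469931e-05]), 'effort': array([ 5.14688254e-04, -5.11514246e+01, -4.71390761e-02, -2.38390088e+01,
        1.07389197e-02,  4.24997939e-03, -2.05720420e-05]), 'tcp_pos': array([0.17780651, 0.6506445 , 0.24136971]), 'tcp_rot': array([3.14155364e+00, 1.75862461e-03, 1.30400283e+00]), 'wrist_force': array([-0.47283906,  0.14770051,  0.13822291]), 'torque': array([-0.00095852,  0.02184596,  0.04334895]), 'opening': 1.0028575310883021}
```

View pics/top1.png

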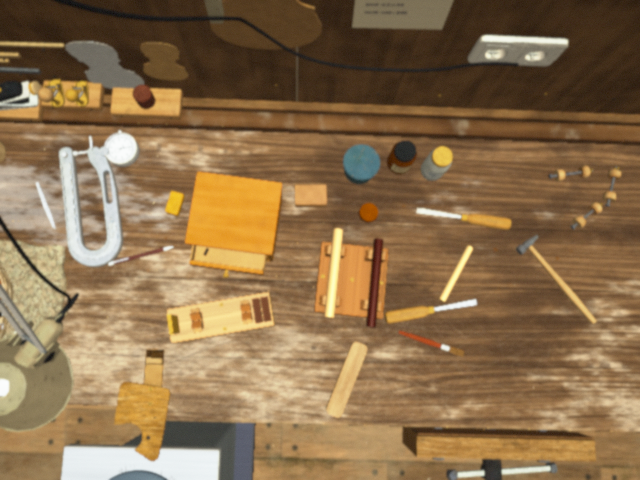

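View pics/side1.png

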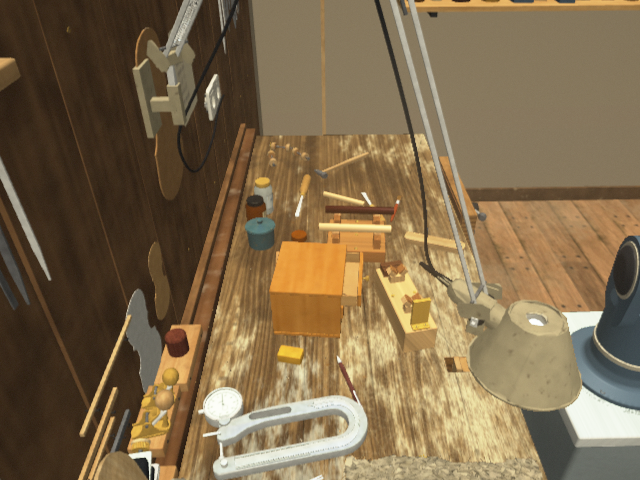

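Top view: the cradle is at (352,280), with the pale rod (333,272) on its left and the dark rosewood rod (375,283) on its right. The jig is at (220,317), its brass stop at the left end (173,325) and the saw block at the right (262,310). A smaller pale dowel lies loose at (457,273). The cabinet (235,215) and the lamp (30,385) are obstacles.

Pale-rod candidates:
- **(333,272):** in the saddles and larger, so this is the spruce rod that stays.
- **(457,273):** on the bench and shorter, so it is a decoy.

The only very dark rod lying in the saddles is the one at (375,283).

```bash
cat > h.py <<'E'
import numpy as np,cv2
def cloud(f):
    v,u=np.mgrid[:480,:640]; z=f["range_z"]
    c=np.stack([(u-f["cx"])/f["fx"]*z,(v-f["cy"])/f["fy"]*z,z],-1)
    return (c-f["t"])@f["R"]
def line(P,m):
    p=P[m][:,:2].astype(np.float32); r=cv2.minAreaRect(p); 
    vx,vy,_,_=cv2.fitLine(p,cv2.DIST_HUBER,0,.001,.001).ravel()
    return np.round(r[0],4),np.round(r[1],4),round(float(np.arctan2(vy,vx)),4),round(float(np.median(P[m][:,2])),4),int(m.sum())
E
python3 - <<'E'
from h import *
f=dict(np.load("top.npz")); P=cloud(f); Z=P[...,2]; I=f["image"].astype(int)
s=I.sum(-1); box=lambda a,b,c,d:np.pad(np.ones((d-c,b-a),bool),((c,480-d),(a,640-b)))
ok=f["range_z"]>0
print("rose",line(P,ok&box(360,392,230,335)&(s<170)&(Z>.08)&(Z<.11)))
print("spruce",line(P,ok&box(320,346,222,322)&(Z>.08)&(Z<.11)&(s>380)))
print("dowel",line(P,ok&box(435,478,240,305)&(Z>.006)&(Z<.05)))
print("jigall",line(P,ok&box(160,278,285,350)&(Z>.045)&(Z<.14)))
print("stop",line(P,ok&box(160,190,300,350)&(Z>.108)&(Z<.14)))
for n,b in(("veeL",(183,210)),("veeR",(228,258))): print(n,line(P,ok&box(*b,285,350)&(Z>.082)&(Z<.104)))
print("cradle",line(P,ok&box(312,395,235,325)&(Z>.025)&(Z<.06)))
for n,b in(("cabinet",(185,285,170,255)),("lamp",(0,80,290,430))):
    p=P[ok&box(*b)&(Z>.03)]; print(n,np.round(np.percentile(p,[1,50,99],axis=0),3).tolist())
p=P[ok&box(80,640,130,420)]; print("max z elsewhere",np.percentile(p[:,2],[99,100]))
d=box(385,480,240,360)&ok&(Z>.01); print("right of cradle maxz",Z[d].max())
C=cv2.resize(f["image"][215:355,155:400,::-1],None,fx=3.2,fy=3.2,interpolation=cv2.INTER_CUBIC); cv2.imwrite("pics/crop.png",C)
h=np.uint8(np.clip(Z*1500,0,255));
E
```

```text
rose (array([ 0.4974, -0.4658]), array([0.017 , 0.1762]), -0.0835, 0.0945, 377)
spruce (array([ 0.5143, -0.3836]), array([0.0374, 0.1806]), -0.0814, 0.0941, 980)
dowel (array([ 0.5344, -0.656 ]), array([0.0916, 0.1427]), -0.4971, 0.0135, 531)
jigall (array([ 0.4192, -0.1537]), array([0.0701, 0.2124]), -1.3711, 0.0623, 3595)
stop (array([ 0.4017, -0.0676]), array([0.0351, 0.0089]), 0.1403, 0.1258, 117)
veeL (array([ 0.4111, -0.111 ]), array([0.0472, 0.0194]), 0.1882, 0.0939, 231)
veeR (array([ 0.4314, -0.2156]), array([0.0481, 0.0342]), 0.173, 0.0939, 239)
cradle (array([ 0.5031, -0.4377]), array([0.1719, 0.1557]), 0.8554, 0.0371, 3014)
cabinet [[0.546, -0.267, 0.067], [0.618, -0.177, 0.129], [0.699, -0.093, 0.134]]
lamp [[0.217, 0.046, 0.048], [0.316, 0.112, 0.283], [0.436, 0.289, 0.504]]
max z elsewhere [0.13088127 0.13669299]
right of cradle maxz 0.08425308929112099
```

View pics/crop.png

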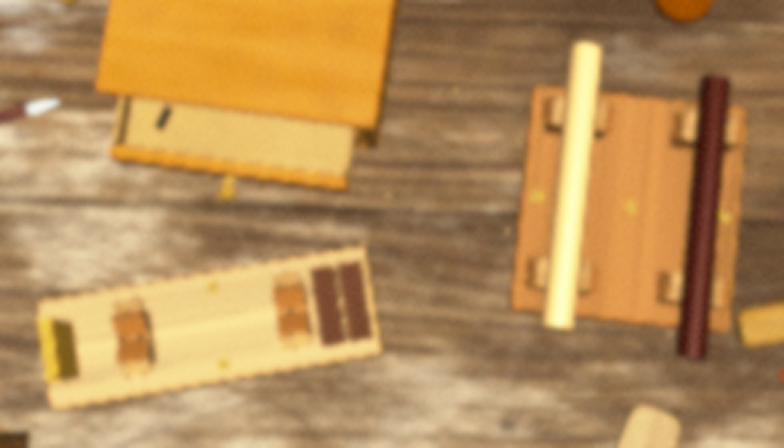

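Crop: the rosewood rod is confirmed, running (715,80) to (692,350) in the cradle's right saddles. The jig is empty, with its brass stop at the left (58,348) and clear vees at (132,335) and (290,310). The sizes measure right: jig 70.1 x 212.4 mm, stop top at 126 mm, rod length 176–180 mm. Next is the lamp, which stands between the arm and the work.

Run:
```python
from h import *
from plant import robot
for n in("top","side"):
    f=dict(np.load(n+".npz")); P=cloud(f); ok=f["range_z"]>0
    m=ok&(P[...,2]>.15)&(P[...,0]<.72)&(P[...,0]>.05)&(P[...,1]>-.45)&(P[...,1]<.75)
    p=P[m]; print(n,len(p))
    for lo in np.arange(.15,1.2,.1):
        q=p[(p[:,2]>=lo)&(p[:,2]<lo+.1)]
        if len(q)>15: print(round(lo,2),len(q),np.round(np.percentile(q,[0.5,99.5],axis=0),2).tolist())
# arm geometry from IK: straight-down poses
q=lambda p:robot.inverse_kinematics(p,[np.pi,0,1.3])
for p in([.178,.651,.242],[.178,.651,.45],[.2,.4,.3],[.4,-.5,.45],[.15,.45,.6],[.42,-.17,.25],[.5,-.466,.25]):
    s=q(p); print(p,None if s is None else np.round(s,3))
```

```text
top 8409
0.15 2304 [[0.21, 0.08, 0.19], [0.37, 0.2, 0.25]]
0.25 4540 [[0.23, 0.05, 0.25], [0.44, 0.17, 0.35]]
0.35 493 [[0.37, 0.03, 0.35], [0.45, 0.12, 0.45]]
0.45 434 [[0.4, 0.02, 0.45], [0.48, 0.07, 0.55]]
0.55 171 [[0.48, 0.02, 0.55], [0.5, 0.03, 0.62]]
0.65 416 [[0.68, -0.13, 0.66], [0.72, -0.09, 0.75]]
0.75 51 [[0.67, -0.09, 0.75], [0.68, -0.09, 0.76]]
side 18588
0.15 6432 [[0.05, -0.04, 0.15], [0.38, 0.25, 0.25]]
0.25 7912 [[0.05, -0.04, 0.25], [0.44, 0.22, 0.35]]
0.35 906 [[0.37, 0.04, 0.35], [0.45, 0.12, 0.45]]
0.45 1120 [[0.4, 0.03, 0.45], [0.48, 0.11, 0.55]]
0.55 1392 [[0.44, 0.02, 0.55], [0.51, 0.09, 0.65]]
0.65 826 [[0.47, -0.12, 0.65], [0.72, 0.07, 0.7]]
[0.178, 0.651, 0.242] [-1.333  0.469 -0.048  1.533  0.024  1.14  -0.086]
[0.178, 0.651, 0.45] [-1.343  0.384 -0.036  1.201  0.014  1.557 -0.077]
[0.2, 0.4, 0.3] [-1.176e+00  4.000e-02 -2.600e-02  1.965e+00  1.000e-03  1.136e+00
  9.700e-02]
[0.4, -0.5, 0.45] [ 0.864  0.318 -0.049  1.293  0.015  1.53   2.118]
[0.15, 0.45, 0.6] [-1.300e+00  3.300e-02 -4.000e-02  1.314e+00  1.000e-03  1.794e+00
 -4.000e-02]
[0.42, -0.17, 0.25] [-0.692  0.129  1.096  2.066 -0.134  1.021  1.771]
[0.5, -0.466, 0.25] [ 0.722  0.477 -0.049  1.501  0.024  1.164  1.969]
```

```bash
cat >> h.py <<'E'
def wcloud(f):
    v,u=np.mgrid[:480,:640]; a=(u-f["cx"])/f["fx"]; b=(v-f["cy"])/f["fy"]; r=np.hypot(a,b)+1e-9
    k=np.tan(np.minimum(r,1.4))/r; z=f["range_z"]
    return (np.stack([a*k*z,b*k*z,z],-1)-f["t"])@f["R"], (z>0)&(r<1.2)
E
python3 - <<'E'
from h import *
from plant import robot
q0=robot.sense()["joint_pos"]
down=robot.inverse_kinematics([.4975,-.466,.24],[np.pi,0,1.488]); print(down)
up=np.array([q0[0],-.25,0,.45,0,.6,0])
robot.move_joints(up); print(robot.sense()["tcp_pos"],robot.sense()["wrist_force"])
up2=up.copy(); up2[0]=.72; up2[6]=2.1
robot.move_joints(up2); print(robot.sense()["tcp_pos"],robot.sense()["wrist_force"])
robot.move_joints([.72,.3,0,1.4,0,1.3,2.1])
robot.goto([.4975,-.466,.24],[np.pi,0,1.488]); robot.grip(.65)
s=robot.sense(); print(s["t"],s["tcp_pos"],s["joint_pos"],s["wrist_force"])
f=robot.grab_frame("wrist"); np.savez("w1.npz",**f); cv2.imwrite("pics/w1.png",f["image"][:,:,::-1])
P,ok=wcloud(f); Z=P[...,2]; sm=f["image"].astype(int).sum(-1)
near=ok&(abs(P[...,0]-.5)<.13)
print("rose",line(P,near&(abs(P[...,1]+.466)<.03)&(Z>.08)&(Z<.11)&(sm<230)))
print("spruce",line(P,near&(abs(P[...,1]+.384)<.03)&(Z>.08)&(Z<.11)&(sm>330)))
d=robot.inverse_kinematics([.422,-.17,.2],[np.pi,0,.195]);print(d)
d=robot.inverse_kinematics([.422,-.17,.092],[np.pi,0,.195]);print(d)
E
```

```text
[ 0.85337411  0.49361484 -0.23879988  1.50877576  0.12287985  1.15392722
  2.08022243]
[0.08061579 0.15365472 1.43734943] [-0.54102241 -1.2033191  -0.34492292]
[ 0.09839063 -0.14214211  1.43754302] [ 0.2391584  -0.90923422  0.33198868]
11.7667 [ 0.49755906 -0.46620675  0.2410051 ] [ 0.70804314  0.47937717 -0.02485405  1.51838559  0.0126381   1.14242933
  2.16851457] [-0.14843818 -0.31312452  0.23476141]
rose (array([ 0.4973, -0.4673]), array([0.0201, 0.1795]), -0.0901, 0.094, 4004)
spruce (array([ 0.5058, -0.3832]), array([0.0359, 0.1633]), -0.063, 0.094, 4897)
[ 0.19275784  0.15526406  0.10855673  2.08819887 -0.02140497  0.89914079
  0.50833995]
[ 0.1773807   0.32406243  0.13418657  2.18973237 -0.07219657  0.63175641
  0.55795736]
```

View pics/w1.png

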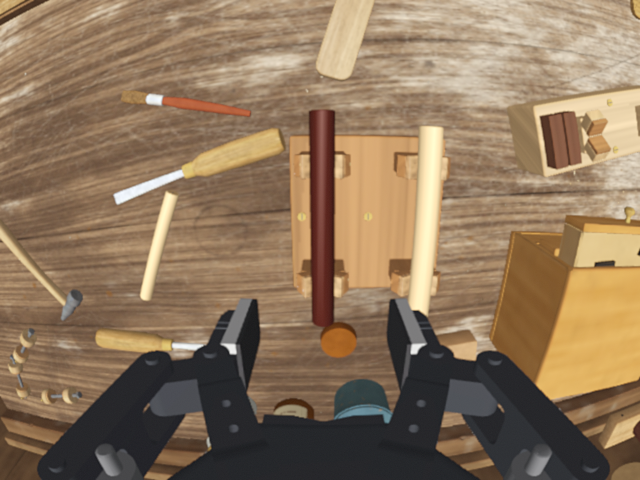

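Wrist view: the rosewood rod runs (322,110)–(323,325), between the open fingers. It sits at (0.497, -0.467) with its top at 94 mm, matching the top-camera estimate. The rosin (338,340) and the pale rod (425,215) are clear of the fingers' path.

Run:
```python
from h import *
from plant import robot
a=[np.pi,0,1.4845]
robot.move_straight([.4973,-.4670,.077],vel=.12,attitude=a)
robot.grip(0.,40); s=robot.sense(); print(s["t"],s["opening"],s["wrist_force"],s["tcp_pos"])
robot.move_straight([.4973,-.4670,.20],vel=.12)
s=robot.sense(); print(s["t"],s["opening"],s["wrist_force"])
robot.goto([.423,-.174,.20],[np.pi,0,.195])
s=robot.sense(); print(s["t"],s["tcp_pos"],s["joint_pos"],s["wrist_force"],s["opening"])
f=robot.grab_frame("top"); np.savez("top2.npz",**f)
P=cloud(f); Z=P[...,2]; sm=f["image"].astype(int).sum(-1); ok=f["range_z"]>0
m=ok&(Z>.19)&(Z<.235)&(sm<200)&(P[...,1]<-.05)&(P[...,1]>-.3); print("rod",line(P,m))
f=robot.grab_frame("wrist"); np.savez("w2.npz",**f); cv2.imwrite("pics/w2.png",f["image"][:,:,::-1])
P,ok=wcloud(f); Z=P[...,2]; sm=f["image"].astype(int).sum(-1)
near=ok&(np.hypot(P[...,0]-.42,P[...,1]+.16)<.16)
print("wrod",line(P,near&(Z>.17)&(Z<.23)&(sm<230)))
print("stop",line(P,near&(Z>.11)&(Z<.135)&(P[...,1]>-.1)))
print("top60",line(P,near&(Z>.054)&(Z<.066)&(abs(P[...,0]-.42)<.08)))
for y in(-.11,-.209): print("vee",line(P,near&(Z>.083)&(Z<.104)&(abs(P[...,1]-y)<.022)))
```

```text
13.7417 0.2212528929052535 [-0.76015411  1.66874709  2.54261266] [ 0.49746849 -0.46720869  0.07758089]
14.9167 0.22387915317041526 [-0.49962231 -0.67441644 -1.83721048]
16.375 [ 0.42336968 -0.17449877  0.20006687] [ 0.16863088  0.15930005  0.14536575  2.08413483 -0.02906589  0.89955072
  0.52516439] [-0.07322974  0.05248582 -1.25820504] 0.2185346974969591
rod (array([ 0.6681, -0.1952]), array([0.4926, 0.2353]), 0.1177, 0.216, 1686)
wrod (array([ 0.4226, -0.1516]), array([0.0478, 0.1328]), -1.3705, 0.2172, 19113)
stop (array([ 0.4759, -0.0821]), array([0.0207, 0.1863]), -0.1691, 0.1261, 1753)
top60 (array([ 0.4171, -0.1451]), array([0.0707, 0.1927]), -1.16, 0.0605, 7790)
vee (array([ 0.4814, -0.1123]), array([0.1908, 0.0428]), -0.0216, 0.0889, 2517)
vee (array([ 0.4893, -0.209 ]), array([0.044 , 0.1661]), 0.0051, 0.0885, 2815)
```

View pics/w2.png

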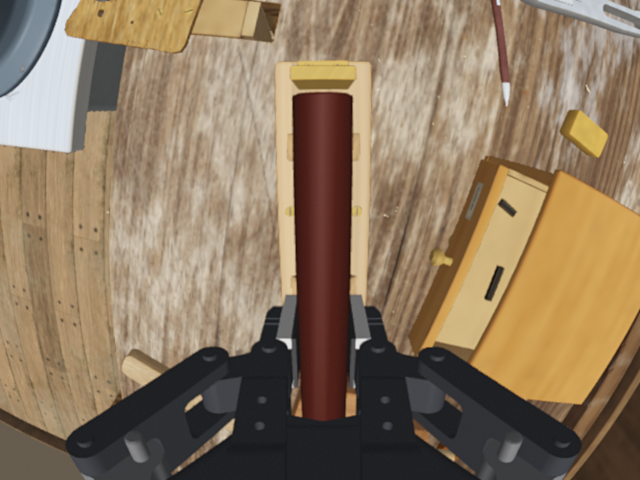

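Wrist view: the rod is held straight between the fingers, over the jig, with its end (323,95) just short of the brass stop (323,73). I'll work out the offsets from this frame.

Run:
```python
from h import *
f=dict(np.load("w2.npz")); P,ok=wcloud(f); Z=P[...,2]; c=f["image"].astype(int)
X,Y=P[...,0],P[...,1]; u=np.mgrid[:480,:640][1]; v=np.mgrid[:480,:640][0]
rod=ok&(Z>.19)&(Z<.23)&(abs(u-323)<34)&(v<290)&(c.sum(-1)<230)
print("rod",line(P,rod))
e=np.array([-np.sin(.195),np.cos(.195)])
J=np.array([.420,-.160]); n=np.array([np.cos(.195),np.sin(.195)])
def loc(m):
    p=P[m][:,:2]-J; return np.round(np.percentile(p@e,[1,50,99]),4),np.round(np.percentile(p@n,[1,50,99]),4),np.round(np.percentile(P[m][:,2],[1,50,99]),3)
print("rod in jig",loc(rod)); 
for k in range(110,290,30): print(k,loc(rod&(abs(v-k)<6))[1], np.round(np.median(P[rod&(abs(v-k)<6)&(abs(u-323)<6)],axis=0),4))
st=ok&(Z>.115)&(Z<.135)&(abs(X-.4)<.04)&(Y>-.1); print("stop",line(P,st),loc(st))
b=ok&(Z>.056)&(Z<.065)&(v<290)&(u>268)&(u<376); print("beam",loc(b))
for k in(110,160,210,250):
    w=b&(abs(v-k)<6); p=(P[w][:,:2]-J); print(k,np.round([p@e.T@np.ones(1) if 0 else (p@e).mean(),(p@n).min(),(p@n).max()],4))
```

```text
rod (array([ 0.4122, -0.1204]), array([0.0196, 0.0686]), -1.3708, 0.2173, 11086)
rod in jig (array([0.0102, 0.0444, 0.0739]), array([-0.0094,  0.0001,  0.0092]), array([0.211, 0.217, 0.22 ]))
110 [-0.0095  0.0001  0.009 ] [ 0.4069 -0.0922  0.2184]
140 [-0.0096 -0.0002  0.0091] [ 0.4085 -0.1012  0.2186]
170 [-0.0093  0.0001  0.0092] [ 0.4103 -0.1104  0.2184]
200 [-0.0092 -0.0001  0.0091] [ 0.4121 -0.1196  0.2185]
230 [-0.0095 -0.0002  0.0093] [ 0.414  -0.1292  0.2185]
260 [-0.0093 -0.0001  0.0091] [ 0.416  -0.1393  0.2184]
stop (array([ 0.4019, -0.0687]), array([0.036 , 0.0078]), 0.1932, 0.1264, 1045) (array([0.0893, 0.0926, 0.0968]), array([-0.0177,  0.    ,  0.0173]), array([0.116, 0.126, 0.128]))
beam (array([-0.0627,  0.029 ,  0.1098]), array([-0.0347,  0.02  ,  0.0348]), array([0.058, 0.061, 0.063]))
110 [ 0.0746 -0.035   0.0341]
160 [ 0.0375 -0.0349  0.0349]
210 [ 0.0001 -0.0352  0.0351]
250 [-0.0321 -0.0349  0.0355]
```

Rod axis and jig axis agree within 0.5 mm and a few mrad, and the rod end is about 16 mm short of the stop. I'll lower it to contact, slide it gripped until it touches the stop, then release.

Run:
```python
from h import *
from plant import robot
e=np.array([-np.sin(.195),np.cos(.195),0])
p=robot.sense()["tcp_pos"]
robot.move_straight([p[0],p[1],.105],vel=.1)
print("down",robot.move_straight([p[0],p[1],.0895],vel=.02,contact_N=4),robot.sense()["tcp_pos"],robot.sense()["wrist_force"])
p=robot.sense()["tcp_pos"]
print("slide",robot.move_straight(p+.022*e,vel=.015,contact_N=5))
s=robot.sense(); print(s["t"],(s["tcp_pos"]-p)@e,s["wrist_force"],s["tcp_pos"])
f=robot.grab_frame("wrist"); np.savez("w3.npz",**f); cv2.imwrite("pics/w3.png",f["image"][:,:,::-1])
```

```text
down True [ 0.42358662 -0.17458998  0.09209301] [ 0.85239596 -0.2370349   1.5249039 ]
slide True
19.1583 0.014641785573111615 [-1.50134821 -0.62492579  1.33945602] [ 0.42072704 -0.16023014  0.09210831]
```

View pics/w3.png

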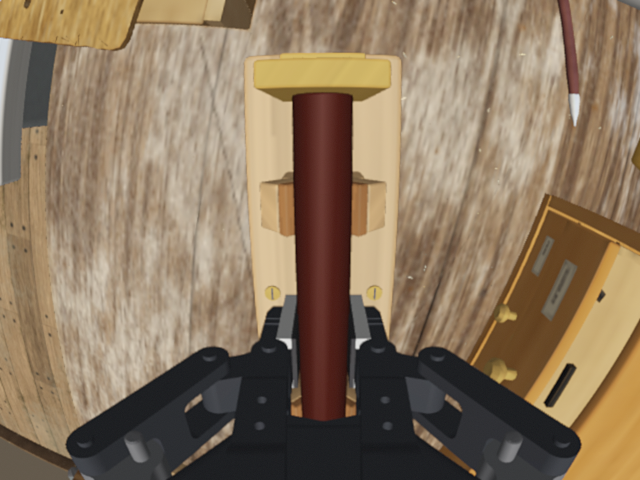

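Wrist view: the rod end (323,95) meets the brass stop face and the rod lies centred in the vee (323,205). The slide stopped on contact after 14.6 mm, as predicted. Next: release, lift and check.

Run:
```python
from h import *
from plant import robot
p=robot.sense()["tcp_pos"]
robot.grip(.5); robot.move_straight([p[0],p[1],.22],vel=.12); robot.sleep(.3)
s=robot.sense(); print(s["t"],s["wrist_force"],s["tcp_pos"])
f=robot.grab_frame("wrist"); cv2.imwrite("pics/w4.png",f["image"][:,:,::-1])
P,ok=wcloud(f); Z=P[...,2]; c=f["image"].astype(int).sum(-1)
e=np.array([-np.sin(.195),np.cos(.195)]); n=np.array([np.cos(.195),np.sin(.195)])
d=P[...,:2]-[.42,-.16]; a,b=d@e,d@n
rod=ok&(Z>.095)&(Z<.115)&(abs(b)<.03)&(abs(a)<.12)&(c<260); print("rod",line(P,rod),np.round(np.percentile(a[rod],[.5,99.5]),4),np.round(np.percentile(b[rod],[1,99]),4), np.percentile(Z[rod],95))
st=ok&(Z>.115)&(Z<.135)&(abs(b)<.04)&(a>.07)&(a<.12); print("stop",line(P,st),np.percentile(a[st],[1,99]))
for k in("top","side"):
    f=robot.grab_frame(k); P=cloud(f); Z=P[...,2]; c=f["image"].astype(int).sum(-1)
    np.savez(k+"4.npz",**f)
    d=P[...,:2]-[.42,-.16]; a,b=d@e,d@n
    m=(f["range_z"]>0)&(Z>.085)&(Z<.115)&(abs(b)<.03)&(abs(a)<.12)&(c<200); print(k,m.sum(),line(P,m) if m.sum()>20 else "")
    m=(f["range_z"]>0)&(Z>.085)&(Z<.1)&(abs(P[...,0]-.505)<.11)&(abs(P[...,1]+.384)<.03)&(c>380);print("spruce",m.sum(),line(P,m) if m.sum()>20 else "")
```

```text
21.075 [-0.21773264  0.30029724  0.76708125] [ 0.42060691 -0.16018504  0.21961651]
rod (array([ 0.4207, -0.1603]), array([0.0286, 0.1804]), -1.3704, 0.1092, 6605) [-0.0887  0.0891] [-0.0095  0.0099] 0.11117224735192939
stop (array([ 0.4018, -0.0686]), array([0.0353, 0.0081]), 0.1951, 0.1266, 806) [0.08915075 0.09713673]
top 349 (array([ 0.4306, -0.205 ]), array([0.0189, 0.0877]), -1.3754, 0.11, 349)
spruce 854 (array([ 0.5144, -0.3824]), array([0.0321, 0.1808]), -0.0819, 0.0945, 854)
side 403 (array([ 0.4247, -0.166 ]), array([0.0179, 0.162 ]), -1.3685, 0.107, 403)
spruce 422 (array([ 0.516 , -0.3767]), array([0.0238, 0.1779]), -0.0763, 0.0914, 422)
```

View pics/w4.png

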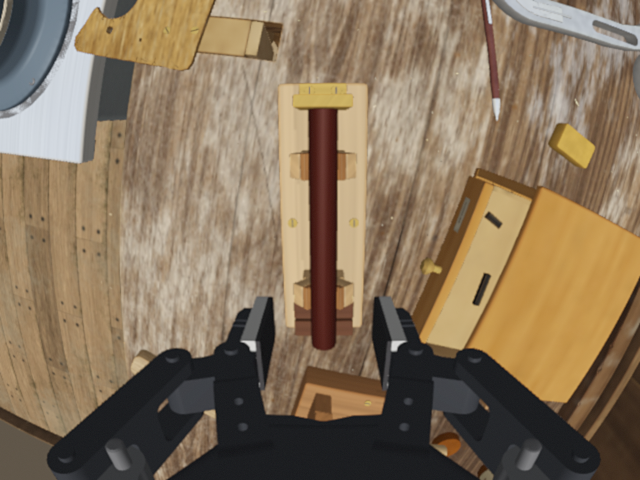

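The rod lies in both vees, spanning (323,108)–(323,348), with its end at the stop. Its centre is within about 1 mm of the seat, its top is at 110 mm, and the arm is clear.

```bash
python3 -c "
from plant import robot
robot.close_job()"
```

```text
the job is handed in; nothing more can be done
```

The rosewood rod is lying in both vees of the sawing jig with its end against the brass stop. I handed the job in at about 21 s of the 45 s allowed.

I first folded the arm upright to get past the lamp. Then I gripped the rod at its middle, laid it in the vees until it touched, and slid it, still gripped, to the stop. Contact came after 14.6 mm, about where I had predicted. Then I let go and lifted clear.

Last checks from the wrist camera and the fixed cameras:
- **Rod position:** its centre is within about 1 mm of the seat. Its axis is within about 0.01 rad of the vees, and its top is at about 110 mm, so its centre line is at about 100 mm.
- **Stop:** the rod end reads 89.1 mm along the jig and the stop face 89.2 mm.
- **Pale rod:** the top camera shows it within about 1.5 mm of where it was. Its height has not changed.
- **Robot:** it is clear of everything, with wrist force under 1 N.

**Checks that disagreed or were missing:**
- **Fixed cameras on the rosewood rod:** they gave a centre off along the rod's axis, by about 45 mm from the top camera and 8 mm from the side. The top camera picked up only 88 mm of the 180 mm length, probably because the gripper hid the rest, so I relied on the wrist camera. Both fixed cameras agreed with it on the rod's direction.
- **Cork block, wax and rosin:** I did not measure them again at the end. The planned path stayed clear of all three.

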